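# Tare the beaker and print the zero slip

## Task

The balance is asleep with an empty beaker standing on its pan: wake it with a light tap on the green key, then tap the blue tare key to zero the beaker's weight, then tap the orange key on the printer to print the record, letting each key come back up before the next. Touch the keys gently with the fingertips, press no other key, and do not touch the beaker or the weighing pan. Leave the printer and all the other things on the bench standing where they are, and pick nothing up.

Things in the scene. Friction and masses are not known exactly. Their poses are not given: they have to be found in the camera images.
- balance: Off-white balance with red skirt, fixed: sizes in mm: 310 deep (x), 214 wide (y), 78 high. Origin under the middle of its base, x from front (keys, robot side) to back; yaw up to 14 degrees. Key panel along the front, 50 above the bench, one row of keys at x -120: from +y to -y green (wake, y +72), white (+26), white (-20), blue (tare, -70). Behind it a sloping display, then the pan.
- pan: Round steel weighing pan of the balance, 164 mm across, centred 55 mm behind the balance's origin. Origin on its axis, 10 mm below its top face, which is 88 mm above the bench.
- beaker: Clear glass beaker, loose, 56 mm across at the rim, 68 mm high, standing on the pan. Origin at the centre of its underside; z is its axis.
- wake_key (a joint): Spring key, 9 mm proud of its panel; joint 0 m at rest, grows going down to 0.007 m at the stop. 1 N to start it, 13.6 N at the stop; counts as pressed past 0.0015 m (3.7 N); springs back when let go; more than 25 N is too hard. The green key of the balance, 24 mm (x) by 26 mm (y).
- wake_key_top (a point): Point at the middle of the top face of the green wake key, when not pressed 59 mm above the bench; its z points up, its x runs from the front of the balance (the keys' side) to the back.
- unit_key (a joint): Spring key, 9 mm proud of its panel; joint 0 m at rest, grows going down to 0.007 m at the stop. 1 N to start it, 13.6 N at the stop; counts as pressed past 0.0015 m (3.7 N); springs back when let go; more than 25 N is too hard. White key next to the green one, 24 mm square: not to be pressed.
- menu_key (a joint): Spring key, 9 mm proud of its panel; joint 0 m at rest, grows going down to 0.007 m at the stop. 1 N to start it, 13.6 N at the stop; counts as pressed past 0.0015 m (3.7 N); springs back when let go; more than 25 N is too hard. White key next to the blue one, 24 mm square: not to be pressed.
- tare_key (a joint): Spring key, 9 mm proud of its panel; joint 0 m at rest, grows going down to 0.007 m at the stop. 1 N to start it, 13.6 N at the stop; counts as pressed past 0.0015 m (3.7 N); springs back when let go; more than 25 N is too hard. The blue key of the balance, 24 mm (x) by 34 mm (y).
- tare_key_top (a point): Point at the middle of the top face of the blue tare key, when not pressed 59 mm above the bench; its z points up, its x runs from the front of the balance (the keys' side) to the back.
- printer: Small printer, in mm: 180 deep (x), 130 wide (y), 80 high at its dark paper cover, 0.9 kg, loose on rubber feet; left or right of the balance (a white and blue stirrer, 64 high, stands on the other side). Origin under the middle of its base, x from front (robot side) to back. On the black front panel, 46 above the bench, x -56: orange key (print) at y +31, grey key (paper feed) at y -31.
- print_key (a joint): Spring key, 9 mm proud of its panel; joint 0 m at rest, grows going down to 0.007 m at the stop. 1 N to start it, 13.6 N at the stop; counts as pressed past 0.0015 m (3.7 N); springs back when let go; more than 25 N is too hard. The orange key of the printer, 26 mm (x) by 32 mm (y).
- print_key_top (a point): Point at the middle of the top face of the orange print key, when not pressed 55 mm above the bench; its z points up, its x runs from the front of the printer (the keys' side) to the back.
- feed_key (a joint): Spring key, 9 mm proud of its panel; joint 0 m at rest, grows going down to 0.007 m at the stop. 1 N to start it, 13.6 N at the stop; counts as pressed past 0.0015 m (3.7 N); springs back when let go; more than 25 N is too hard. Grey paper feed key of the printer, 24 mm by 26 mm: not to be pressed.
- vial_a: Amber glass vial with black cap, loose, 27 mm across, 59 mm high, origin at the centre of its underside.
- vial_b: Amber glass vial with white cap, loose, 27 mm across, 59 mm high, origin at the centre of its underside.
- jar: White jar with a lid, loose, 62 mm across, 75 mm high, origin at the centre of its underside.
- weight: Steel 200 g check weight with a knob, loose, 34 mm across, 51 mm high, origin at the centre of its underside.
- scoop: Flat steel spatula, loose, lying on the bench at the left, 184 mm long (its x), 14 mm wide, 5 mm thick, origin under its middle.
Mind the look-alikes: they are no part of the job. Leave any yellow look-alike of the printer alone.

How it is judged (in metres and radians):
On the way, in this order (a step that is already met when the one before it is completed fails the run):
1. the green wake key is pressed, and no other key (value of joint wake_key above 0.0015 m and value of joint each of unit_key, menu_key, tare_key, print_key, feed_key below 0.001 m), for 0.04 s.
2. with the green key up again, the blue tare key is pressed, and no other key (value of joint tare_key above 0.0015 m and value of joint each of wake_key, unit_key, menu_key, print_key, feed_key below 0.001 m), for 0.04 s.
3. with the blue key up again, the orange print key is pressed, and no other key (value of joint print_key above 0.0015 m and value of joint each of wake_key, unit_key, menu_key, tare_key, feed_key below 0.001 m), for 0.04 s.
At the end, for the whole second after the job is handed in: All six keys are up again (under 1 mm down), the beaker stands upright on the pan within 8 mm of where it stood, the printer and the loose things on the bench are within 15 mm of where they were, and beaker and printer are at rest (value of joint each of wake_key, unit_key, menu_key, tare_key, print_key, feed_key below 0.001 m and distance of beaker from where it was at the start of the episode below 0.008 m and angle between beaker's own z axis and vertical below 0.1 rad and linear speed of each of beaker, printer below 0.02 m/s and distance of each of printer, vial_a, vial_b, jar, weight, scoop from where it was at the start of the episode below 0.015 m); the robot touches nothing.
It fails at once if a wrong key is pressed (a white key of the balance or the grey key of the printer), or two keys are pressed together (value of joint any of unit_key, menu_key, feed_key above 0.0015 m or value of joint each of wake_key, tare_key above 0.0015 m or value of joint each of wake_key, print_key above 0.0015 m or value of joint each of tare_key, print_key above 0.0015 m).
It fails at once if the balance or the printer is pushed harder than 25 N (contact force between any of the fingers, the arm and balance above 25 N or contact force between any of the fingers, the arm and printer above 25 N).
It fails at once if the robot touches the weighing pan or the beaker (contact force between any of the fingers, the arm and pan above 0.5 N or contact force between any of the fingers, the arm and beaker above 0.5 N).
It fails at once if the beaker is shifted by more than 8 mm, tipped or lifted (distance of beaker from where it was at the start of the episode above 0.008 m or angle between beaker's own z axis and vertical above 0.15 rad).
It fails at once if the printer is lifted, or the printer or another loose thing is moved by more than 15 mm (height (world z) of printer above 0.008 m or distance of any of printer, vial_a, vial_b, jar, weight, scoop from where it was at the start of the episode above 0.015 m).
It also fails if it takes over 51 s, if anything falls off the work surface, if the arm or the gripper's body presses on something with over 40 N, if the wrist force passes 120 N, or if a joint passes its speed limit or range.

## Robot

A 7-joint arm with a two-finger parallel gripper is mounted at the origin on the work surface. World frame = base frame: x ahead of the robot, y to its left, z up, the work surface at z = 0. Lengths are in m, angles in degrees, forces in N, time in s.
With the tool pointing down it reaches from about 0.425 to 0.875 m from the base axis. Payload 4.7 kg.
Tool frame: the origin (TCP) lies midway between the tips of the shut fingers; the grasp point (between the pads) lies 19 mm behind it; z points along the fingers, x is the direction in which the jaws open and shut, and the axes are right-handed (so a half turn about z gives the same grasp; the last joint's range is limited). The gripper opens to 87 mm and grips with 3 to 60 N. Pads are 19 mm wide; open, the fingers measure 117 mm over their backs; the gripper's body (75 mm by 190 mm) begins 51 mm behind the grasp point.
Start: joints at [-65.884, 18.392, -4.016, 83.108, 1.295, 78.541, -3.26], TCP at [0.257, 0.597, 0.223] pointing down, gripper open.
Joint ranges: [-163.93, 163.93], [-17.29, 119.83], [-79.2, 71.16], [3.27, 140.29], [-89.18, 269.18], [5.43, 117.66], [-154.24, 154.24]. Speed limits (degrees/s): [147.25, 147.25, 180, 180, 180, 180, 180].

## Interface

Orientations are given as [roll, pitch, yaw] about the fixed x, y, z axes, in that order (R = Rz(yaw) Ry(pitch) Rx(roll)).
In Python, from cell import env gives the robot as it stands.
- The arm moves only by the tool carry_out, never from a script. Its argument "plan" is a list of rows, each an object with "grip": the closure, from 0 (fully open) to 1 (shut); "dp": the shift along the tool's x, y, z in m, a list of three; "rotation": the turn, a rotation vector about the tool's x, y, z in degrees, a list of three. In form: [{"grip": grip, "dp": [dx, dy, dz], "rotation": [wx, wy, wz]}, ...]. A call has 1 to 8 rows; each row shifts and turns the pose as measured when the row begins, along the tool's axes as they then stand; what a row does not reach is not made up. A row lasts 1/12 s, in which the tool goes at most 41.7 mm and 7.16 degrees, less where a joint would pass 70% of its speed; a pose out of reach is approached as far as the arm can. A call is refused whole if a number of a shift passes 0.0417 or a number of a turn 7.16, either way. A call with a gripper value outside its range is refused whole. The fingers move at their own pace and stop on an object; "force" is the grip in N (left out, the last holds). Time passes only in rows, so rows that do not move let the fingers close. It gives the time, the measured TCP pose, the force and the opening at its end, in the units of the state.
- env.get_obs(): the state, without advancing time (a new reading comes with each control period).
- env.read_camera(name): name is "scene" or "top"; returns the picture (400x640x3 uint8, red, green, blue); there is no depth.
- env.camera_params(name): a dict with "fx", "fy", "cx", "cy" (pixels), "R" (3x3) and "t" (3): a world point X has camera coordinates R X + t. Camera axes: x right, y down, z forward; pixel columns grow to the right and rows downward; lengths in m; the calibration is good to about 2 mm. A picture is of the moment at which its call begins. camera_params takes no time and is no camera call.
- env.sign_off(): hands the job in, once; it reports no verdict.
The state is a dict: "time_s": time; "qpos": joint angles; "joint_velocities": joint speeds; "effort": joint torques, N m; "tool_pos": TCP position; "tool_rot": TCP orientation; "force": force on the tool from outside, world axes, zero at the start; "wrist_torque": the same for the moment, N m; "grip_width": finger opening in m.
Only numpy, scipy, OpenCV 4.12 (cv2) and the standard library are available. Lean on these libraries where they do the work, as an engineer would, in place of code of your own. Each camera call takes 0.05 s, during which the arm holds its last target. There are 200 camera calls.

## Working session

There is one attempt and no reset: what is moved stays moved. The work goes in short steps, Python scripts to look and compute and a tool call to move; the robot and the scene stay as the last step left them, time stands still between calls to the robot, and variables do not carry over. Pictures are saved under pics/ and viewed, about 8 in all and at most 12, crops included, and the job is handed in when it is done.

Besides the shell and the picture viewer there is one more tool, called after "Request:" as name(argument=value, ...) on one line, values as JSON. carry_out: Moves the arm, as the interface text tells. Its arguments: {"type":"object","properties":{"plan":{"type":"array","items":{"type":"object","properties":{"grip":{"type":"number"},"dp":{"type":"array","items":{"type":"number"}},"rotation":{"type":"array","items":{"type":"number"}}}}},"force":{"type":"number"}},"required":["plan"]}

```bash
mkdir -p pics; ls; python3 - <<'E'
from cell import env
import cv2
o=env.get_obs(); print(o)
for n in("scene","top"):
    cv2.imwrite(f"pics/{n}0.png",env.read_camera(n)[:,:,::-1]); p=env.camera_params(n); print(n,p)
E
```

```text
pics
{'time_s': 0.0, 'qpos': array([-65.88515303,  18.43887883,  -4.01545245,  83.17612066,
         1.29446692,  78.54063899,  -3.26062278]), 'joint_velocities': array([-0.02922566, -0.08543845, -0.09480401,  0.09297775,  0.0154207 ,
       -0.16216435, -0.00702723]), 'effort': array([-4.12465515e-04, -4.91285741e+01, -4.03520074e-01, -3.12522054e+01,
       -6.37146877e-02,  4.38310322e-02,  1.78518139e-04]), 'tool_pos': array([0.25699912, 0.59642174, 0.22145288]), 'tool_rot': array([1.79994674e+02, 1.10423196e-01, 6.66941203e+01]), 'force': array([ 0.36263179,  0.22745088, -0.64101721]), 'wrist_torque': array([-0.03029675, -0.06322431,  0.04581776]), 'grip_width': 0.08712303055284276}
scene {'fx': 374.2907013807866, 'fy': 374.2907013807866, 'cx': 316.76447404731766, 'cy': 199.89962178440427, 'R': array([[-0.50637266,  0.86230177,  0.00473209],
       [ 0.46996096,  0.28056966, -0.83690941],
       [-0.72299614, -0.42156415, -0.54732097]]), 't': array([ 0.23456214, -0.18032667,  1.43467123])}
top {'fx': 456.88418522492816, 'fy': 456.88418522492816, 'cx': 317.6612533038961, 'cy': 202.26400027429264, 'R': array([[-0.02125722, -0.99976955, -0.00299618],
       [-0.97796147,  0.02141594, -0.2076842 ],
       [ 0.20770051, -0.00148464, -0.97819134]]), 't': array([-1.75468743e-04,  4.86914752e-01,  1.31203606e+00])}
```

View pics/scene0.png

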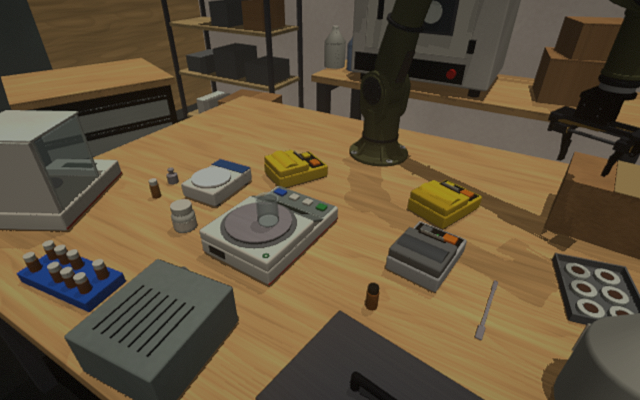

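View pics/top0.png

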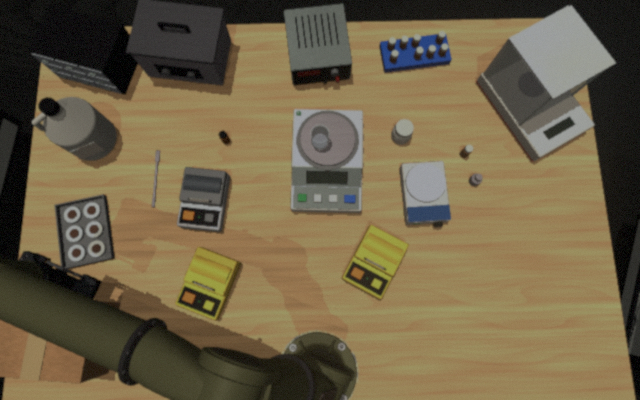

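The top view shows the balance with green at about (302,198), two white keys, and blue at about (350,199). The grey printer at (203,198) has its orange key at about (188,215). The orange look-alikes are keys on yellow printers at (192,295) and (358,272); I won't use those. Next I measure colour blobs in both views and check the choice in a crop.

```bash
cat > h.py <<'E'
import numpy as np,cv2
from cell import env
P={n:env.camera_params(n) for n in("scene","top")}
def M(n):
    p=P[n];K=np.array([[p['fx'],0,p['cx']],[0,p['fy'],p['cy']],[0,0,1]])
    return K@np.c_[p['R'],p['t']]
def proj(n,X):
    q=M(n)@np.r_[X,1];return q[:2]/q[2]
def atz(n,uv,z):
    m=M(n);H=np.c_[m[:,0],m[:,1],m[:,2]*z+m[:,3]];q=np.linalg.solve(H,np.r_[uv,1]);return np.r_[q[:2]/q[2],z]
def tri(a,b):
    X=cv2.triangulatePoints(M("scene"),M("top"),np.array(a,float).reshape(2,1),np.array(b,float).reshape(2,1))[:,0];return X[:3]/X[3]
E
python3 - <<'E'
from h import *
I={n:cv2.imread(f"pics/{n}0.png") for n in P}
rng={'green':((40,90,40),(85,255,255)),'blue':((100,130,60),(125,255,255)),'orange':((5,190,120),(17,255,255))}
for n in I:
    hsv=cv2.cvtColor(I[n],cv2.COLOR_BGR2HSV)
    for c,(l,h) in rng.items():
        k,_,s,ce=cv2.connectedComponentsWithStats(cv2.inRange(hsv,l,h))
        for i in range(1,k):
            if 15<s[i,4]<600: print(n,c,s[i],ce[i].round(1))
a=cv2.resize(I['scene'][180:290,230:480],None,fx=3,fy=3,interpolation=2)
b=cv2.resize(I['top'][100:220,170:370],None,fx=3,fy=3,interpolation=2)
w=750
out=np.zeros((330+360,w,3),np.uint8); out[:330,:750]=a; out[330:,:600]=b
cv2.imwrite("pics/c1.png",cv2.resize(out,None,fx=.86,fy=.86))
E
```

```text
scene green [316 203  11   8  59] [321.  206.7]
scene blue [214 160  34  12 178] [231.1 165.8]
scene blue [274 189  13   7  55] [280.2 191.5]
scene blue [ 60 263  11   5  27] [ 65.3 265.1]
scene orange [310 159  10   6  37] [314.3 161.2]
scene orange [461 190  13   7  56] [466.9 192.6]
scene orange [444 234  14   9  80] [450.  237.9]
top green [298 194   8   7  51] [301.7 197.1]
top blue [345 195  10   8  62] [349.5 198.5]
```

View pics/c1.png

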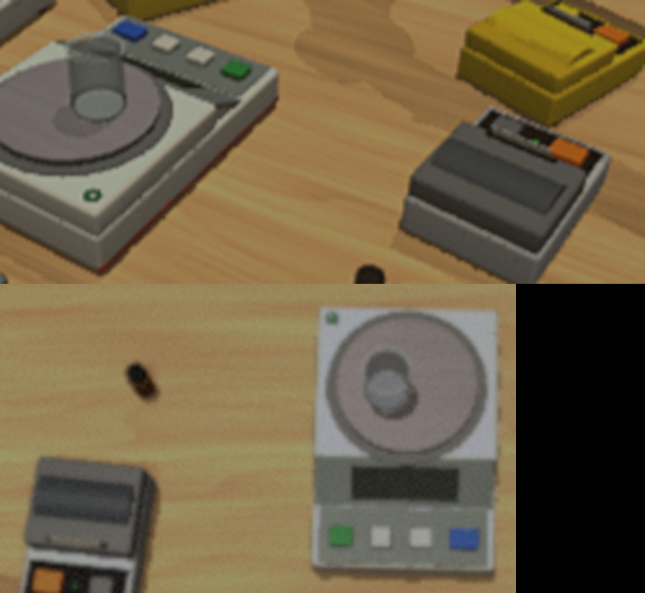

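The crop confirms the choice: green and blue sit at the two ends of the balance row, and orange is on the grey-white printer next to its grey key. Now I triangulate.

```bash
python3 - <<'E'
from h import *
t=cv2.imread("pics/top0.png"); hsv=cv2.cvtColor(t,cv2.COLOR_BGR2HSV)
m=cv2.inRange(hsv,(3,180,150),(16,255,255)); k,_,s,ce=cv2.connectedComponentsWithStats(m)
for i in range(1,k):
    if s[i,4]>15: print(s[i],ce[i])
print(hsv[215,188])
m2=np.zeros_like(m);m2[208:223,180:196]=m[208:223,180:196]
ys,xs=np.nonzero(m2); o=[xs.mean(),ys.mean()] if len(xs) else [188,215]
for c,a,b,z in(('g',(321,206.7),(301.7,197.1),.059),('b',(280.2,191.5),(349.5,198.5),.059),('o',(450,237.9),o,.055)):
    print(c,b,tri(a,b).round(4),atz('top',b,z).round(4),atz('scene',a,z).round(4))
# printer & jar, stirrer heights etc.: feed key and whites
for n,b in(('w1',(317.5,198.3)),('w2',(333.5,198.6)),('feed',(209,217.5))): print(n,atz('top',b,.057).round(4))
E
```

```text
[ 16 179 148]
g (301.7, 197.1) [0.5025 0.0364 0.0566] [0.5019 0.0364 0.059 ] [0.5056 0.0379 0.059 ]
b (349.5, 198.5) [ 0.495  -0.1055  0.0564] [ 0.4945 -0.1055  0.059 ] [ 0.4983 -0.1027  0.059 ]
o [188, 215] [0.4559 0.374  0.0546] [0.4558 0.3738 0.055 ] [0.4563 0.3742 0.055 ]
w1 [ 0.4976 -0.0104  0.057 ]
w2 [ 0.4957 -0.058   0.057 ]
feed [0.4466 0.311  0.057 ]
```

Green is at (0.503, 0.037), blue at (0.496, -0.105) and orange at (0.4555, 0.3735). The measured green-to-blue distance is 142 mm, as given in the text. I turn the tool to yaw 90 so the jaw axis lies along y, with the fingers shut.

Request:
carry_out(plan=[{"grip": 1, "dp": [0, 0, 0], "rotation": [0, 0, -5.8]}, {"grip": 1, "dp": [0, 0, 0], "rotation": [0, 0, -5.8]}, {"grip": 1, "dp": [0, 0, 0], "rotation": [0, 0, -5.8]}, {"grip": 1, "dp": [0, 0, 0], "rotation": [0, 0, -5.8]}, {"grip": 1, "dp": [-0.03, 0.013, 0], "rotation": [0, 0, 0]}, {"grip": 1, "dp": [-0.03, 0.013, 0], "rotation": [0, 0, 0]}, {"grip": 1, "dp": [-0.03, 0.013, 0], "rotation": [0, 0, 0]}, {"grip": 1, "dp": [-0.03, 0.013, 0], "rotation": [0, 0, 0]}])

```text
time_s: 0.77
tool_pos: [0.3044, 0.4785, 0.2145]
tool_rot: [-179.4, 0.4, 92.0]
force: [1.1, -0.1, 1.1]
grip_width: 0.0417
```

Request:
carry_out(plan=[{"grip": 1, "dp": [-0.034, 0.015, 0], "rotation": [0, 0, 1]}, {"grip": 1, "dp": [-0.034, 0.015, 0], "rotation": [0, 0, 1]}, {"grip": 1, "dp": [-0.034, 0.015, -0.002], "rotation": [0, 0, 0]}, {"grip": 1, "dp": [-0.034, 0.015, -0.002], "rotation": [0, 0, 0]}, {"grip": 1, "dp": [-0.034, 0.015, -0.002], "rotation": [0, 0, 0]}, {"grip": 1, "dp": [-0.034, 0.015, -0.002], "rotation": [0, 0, 0]}, {"grip": 1, "dp": [-0.034, 0.015, -0.002], "rotation": [0, 0, 0]}, {"grip": 1, "dp": [-0.034, 0.015, -0.002], "rotation": [0, 0, 0]}])

```text
time_s: 1.43
tool_pos: [0.4269, 0.1929, 0.224]
tool_rot: [-179.2, 0.6, 90.1]
force: [1.1, 0.3, 0.3]
grip_width: 0.0007
```

Request:
carry_out(plan=[{"grip": 1, "dp": [-0.034, 0.015, 0], "rotation": [0, 0, 0]}, {"grip": 1, "dp": [-0.034, 0.015, 0], "rotation": [0, 0, 0]}, {"grip": 1, "dp": [-0.034, 0.015, 0], "rotation": [0, 0, 0]}, {"grip": 1, "dp": [-0.034, 0.015, 0], "rotation": [0, 0, 0]}, {"grip": 1, "dp": [0, 0, 0], "rotation": [0, 0, 0]}])

```text
time_s: 1.85
tool_pos: [0.4899, 0.0405, 0.2245]
tool_rot: [-179.3, 0.7, 89.5]
force: [0.4, 0.4, 0.5]
grip_width: 0.0006
```

Request:
carry_out(plan=[{"grip": 1, "dp": [-0.002, 0.007, 0.03], "rotation": [0, 0, 0]}, {"grip": 1, "dp": [-0.002, 0.006, 0.03], "rotation": [0, 0, 0]}, {"grip": 1, "dp": [0, 0, 0.03], "rotation": [0, 0, 0]}, {"grip": 1, "dp": [0, 0, 0.03], "rotation": [0, 0, 0]}, {"grip": 1, "dp": [0, 0, 0], "rotation": [0, 0, 0]}])

```text
time_s: 2.27
tool_pos: [0.5041, 0.0306, 0.102]
tool_rot: [-179.6, 0.7, 88.9]
force: [-1.4, -0.0, 0.8]
grip_width: 0.0001
```

```bash
python3 - <<'E'
from h import *
o=env.get_obs();print(o['tool_pos'],o['tool_rot'],o['force'],o['joint_velocities'].round(1))
a=cv2.resize(env.read_camera("scene")[150:260,220:360,::-1],None,fx=4,fy=4,interpolation=2)
cv2.imwrite("pics/c2.png",a); print(((proj("scene",o['tool_pos'])-[220,150])*4).round(), ((proj("scene",[.503,.0368,.059])-[220,150])*4).round())
E
```

```text
[0.50409877 0.03064184 0.10203401] [-179.59875114    0.65758746   88.90236472] [-1.35108464 -0.03620771  0.77471577] [ 0.  -2.2  0.2 -3.1  0.7  3.4 -0.9]
[396. 169.] [404. 224.]
```

View pics/c2.png

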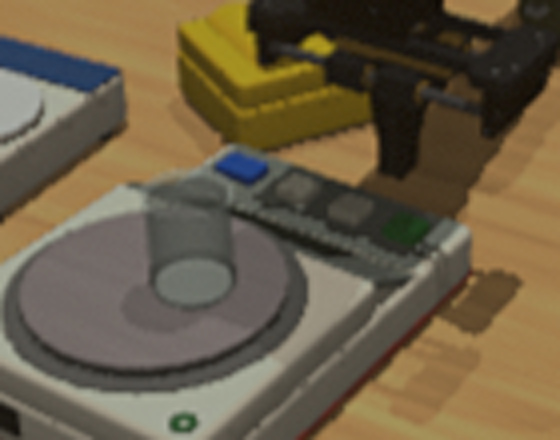

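The fingertips show at crop (398,172), where the TCP projects, and the green key at (405,228). I shift 6 mm in +y and go down.

Request:
carry_out(plan=[{"grip": 1, "dp": [0.006, 0, 0.01], "rotation": [0, 0, 0]}, {"grip": 1, "dp": [0, 0, 0.01], "rotation": [0, 0, 0]}, {"grip": 1, "dp": [0, 0, 0.008], "rotation": [0, 0, 0]}, {"grip": 1, "dp": [0, 0, 0], "rotation": [0, 0, 0]}, {"grip": 1, "dp": [0, 0, 0], "rotation": [0, 0, 0]}])

```text
time_s: 2.73
tool_pos: [0.5096, 0.0394, 0.0799]
tool_rot: [179.8, 0.5, 89.0]
force: [-0.2, 0.2, -0.4]
grip_width: 0.0003
```

Request:
carry_out(plan=[{"grip": 1, "dp": [-0.002, -0.006, 0.006], "rotation": [0, 0, 0]}, {"grip": 1, "dp": [0, 0, 0.006], "rotation": [0, 0, 0]}, {"grip": 1, "dp": [0, 0, 0], "rotation": [0, 0, 0]}, {"grip": 1, "dp": [0, 0, 0], "rotation": [0, 0, 0]}])

```text
time_s: 3.07
tool_pos: [0.5042, 0.0375, 0.0685]
tool_rot: [179.6, 0.4, 89.0]
force: [0.4, 0.7, 0.2]
grip_width: 0.0005
```

Request:
carry_out(plan=[{"grip": 1, "dp": [0, 0, 0.004], "rotation": [0, 0, 0]}, {"grip": 1, "dp": [0, 0, 0.004], "rotation": [0, 0, 0]}, {"grip": 1, "dp": [0, 0, 0.002], "rotation": [0, 0, 0]}, {"grip": 1, "dp": [0, 0, 0], "rotation": [0, 0, 0]}])

```text
time_s: 3.4
tool_pos: [0.505, 0.0374, 0.0584]
tool_rot: [179.5, 0.4, 89.0]
force: [-0.4, 0.5, 2.7]
grip_width: 0.0
```

Contact: force z rises to 2.7 N. I go a little further.

Request:
carry_out(plan=[{"grip": 1, "dp": [0, 0, 0.002], "rotation": [0, 0, 0]}, {"grip": 1, "dp": [0, 0, 0.002], "rotation": [0, 0, 0]}])

```text
time_s: 3.57
tool_pos: [0.5051, 0.0374, 0.0552]
tool_rot: [179.5, 0.3, 89.0]
force: [-3.3, 0.0, 8.3]
grip_width: 0.0004
```

At 8.3 N the key is about 3.8 mm down, so it is pressed. I hold one row, then lift.

Request:
carry_out(plan=[{"grip": 1, "dp": [0, 0, 0], "rotation": [0, 0, 0]}, {"grip": 1, "dp": [0, 0, -0.01], "rotation": [0, 0, 0]}, {"grip": 1, "dp": [0, 0, -0.02], "rotation": [0, 0, 0]}, {"grip": 1, "dp": [0, 0, -0.02], "rotation": [0, 0, 0]}, {"grip": 1, "dp": [0, 0, -0.01], "rotation": [0, 0, 0]}, {"grip": 1, "dp": [-0.02, -0.002, 0], "rotation": [0, 0, 0]}, {"grip": 1, "dp": [-0.02, -0.002, 0], "rotation": [0, 0, 0]}, {"grip": 1, "dp": [-0.02, -0.002, 0], "rotation": [0, 0, 0]}])

```text
time_s: 4.23
tool_pos: [0.4992, -0.0182, 0.1206]
tool_rot: [179.3, 0.2, 89.6]
force: [0.1, 0.1, -0.1]
grip_width: 0.0005
```

Request:
carry_out(plan=[{"grip": 1, "dp": [-0.025, -0.002, 0], "rotation": [0, 0, 0]}, {"grip": 1, "dp": [-0.025, -0.002, 0], "rotation": [0, 0, 0]}, {"grip": 1, "dp": [-0.02, 0, 0], "rotation": [0, 0, 0]}, {"grip": 1, "dp": [0, 0, 0], "rotation": [0, 0, 0]}, {"grip": 1, "dp": [0, 0, 0], "rotation": [0, 0, 0]}])

```text
time_s: 4.65
tool_pos: [0.4937, -0.0958, 0.122]
tool_rot: [179.2, 0.3, 89.3]
force: [-0.4, 0.2, -0.1]
grip_width: 0.0002
```

Target for blue is (0.496, -0.105).

Request:
carry_out(plan=[{"grip": 1, "dp": [-0.009, 0.001, 0.015], "rotation": [0, 0, 0]}, {"grip": 1, "dp": [0, 0, 0.015], "rotation": [0, 0, 0]}, {"grip": 1, "dp": [0, 0, 0.012], "rotation": [0, 0, 0]}, {"grip": 1, "dp": [0, 0, 0], "rotation": [0, 0, 0]}, {"grip": 1, "dp": [0, 0, 0], "rotation": [0, 0, 0]}])

```text
time_s: 5.07
tool_pos: [0.4967, -0.1014, 0.0796]
tool_rot: [179.1, 0.2, 89.5]
force: [-1.0, -0.9, 0.0]
grip_width: 0.0006
```

Request:
carry_out(plan=[{"grip": 1, "dp": [-0.004, 0, 0.006], "rotation": [0.8, 0, 0]}, {"grip": 1, "dp": [0, 0, 0.005], "rotation": [0, 0, 0]}, {"grip": 1, "dp": [0, 0, 0], "rotation": [0, 0, 0]}, {"grip": 1, "dp": [0, 0, 0], "rotation": [0, 0, 0]}])

```text
time_s: 5.4
tool_pos: [0.4984, -0.1037, 0.0692]
tool_rot: [179.8, 0.2, 89.7]
force: [0.8, -0.0, 0.1]
grip_width: 0.0004
```

```bash
python3 - <<'E'
from h import *
o=env.get_obs();print(o['tool_pos'],o['tool_rot'],o['force'])
a=cv2.resize(env.read_camera("scene")[150:260,220:360,::-1],None,fx=4,fy=4,interpolation=2)
cv2.imwrite("pics/c3.png",a)
E
```

```text
[ 0.49835922 -0.10367351  0.06923851] [1.79817996e+02 1.51239959e-01 8.96778637e+01] [ 0.79575408 -0.03767398  0.07666064]
```

View pics/c3.png

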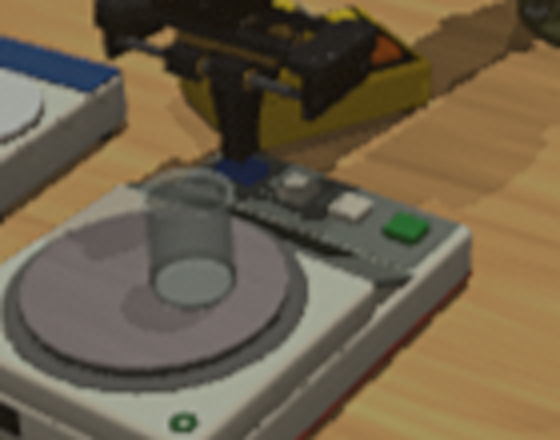

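The fingers stand over the blue key at crop (242,160), the green key is up, and the beaker is untouched. I press.

Request:
carry_out(plan=[{"grip": 1, "dp": [0, -0.002, 0.004], "rotation": [0, 0, 0]}, {"grip": 1, "dp": [0, 0, 0.004], "rotation": [0, 0, 0]}, {"grip": 1, "dp": [0, 0, 0.002], "rotation": [0, 0, 0]}, {"grip": 1, "dp": [0, 0, 0.002], "rotation": [0, 0, 0]}, {"grip": 1, "dp": [0, 0, 0.001], "rotation": [0, 0, 0]}])

```text
time_s: 5.87
tool_pos: [0.4971, -0.1036, 0.0567]
tool_rot: [179.7, 0.1, 89.7]
force: [-1.8, 1.5, 6.2]
grip_width: 0.0002
```

Request:
carry_out(plan=[{"grip": 1, "dp": [0, 0, 0.002], "rotation": [0, 0, 0]}, {"grip": 1, "dp": [0, 0, 0.001], "rotation": [0, 0, 0]}])

```text
time_s: 6.03
tool_pos: [0.4971, -0.1036, 0.0548]
tool_rot: [179.7, 0.1, 89.7]
force: [-3.1, 1.5, 8.9]
grip_width: 0.0004
```

At 8.9 N the key is about 4 mm down. I lift and travel to the printer.

Request:
carry_out(plan=[{"grip": 1, "dp": [0, 0, 0], "rotation": [0, 0, 0]}, {"grip": 1, "dp": [0, 0, -0.01], "rotation": [0, 0, 0]}, {"grip": 1, "dp": [0, 0, -0.025], "rotation": [0, 0, 0]}, {"grip": 1, "dp": [0, 0, -0.03], "rotation": [0, 0, 0]}, {"grip": 1, "dp": [0, 0, -0.03], "rotation": [0, 0, 0]}, {"grip": 1, "dp": [0.025, -0.002, -0.01], "rotation": [0, 0, 0]}, {"grip": 1, "dp": [0.035, -0.003, 0], "rotation": [0, 0, 0]}, {"grip": 1, "dp": [0.035, -0.003, 0], "rotation": [0, 0, 0]}])

```text
time_s: 6.7
tool_pos: [0.4897, -0.016, 0.1682]
tool_rot: [179.6, 0.3, 88.6]
force: [1.2, -0.5, 0.1]
grip_width: 0.0004
```

Request:
carry_out(plan=[{"grip": 1, "dp": [0.035, -0.003, 0], "rotation": [0, 0, 0]}, {"grip": 1, "dp": [0.035, -0.003, 0], "rotation": [0, 0, 0]}, {"grip": 1, "dp": [0.035, -0.003, 0], "rotation": [0, 0, 0]}, {"grip": 1, "dp": [0.035, -0.003, 0], "rotation": [0, 0, 0]}, {"grip": 1, "dp": [0.035, -0.003, 0], "rotation": [0, 0, 0]}, {"grip": 1, "dp": [0.035, -0.003, 0], "rotation": [0, 0, 0]}, {"grip": 1, "dp": [0.035, -0.003, 0], "rotation": [0, 0, 0]}, {"grip": 1, "dp": [0.035, -0.003, 0], "rotation": [0, 0, 0]}])

```text
time_s: 7.37
tool_pos: [0.4719, 0.2754, 0.1732]
tool_rot: [179.1, 0.1, 88.2]
force: [0.8, -0.7, -0.1]
grip_width: 0.0002
```

The printer's yaw is about -8°, so I turn the tool by +6 as well.

Request:
carry_out(plan=[{"grip": 1, "dp": [0.033, -0.006, 0], "rotation": [0, 0, 3]}, {"grip": 1, "dp": [0.033, -0.006, 0], "rotation": [0, 0, 3]}, {"grip": 1, "dp": [0.03, -0.004, 0.02], "rotation": [0, 0, 0]}, {"grip": 1, "dp": [0, 0, 0.025], "rotation": [0, 0, 0]}, {"grip": 1, "dp": [0, 0, 0.025], "rotation": [0, 0, 0]}, {"grip": 1, "dp": [0, 0, 0], "rotation": [0, 0, 0]}, {"grip": 1, "dp": [0, 0, 0], "rotation": [0, 0, 0]}])

```text
time_s: 7.95
tool_pos: [0.4602, 0.3908, 0.1044]
tool_rot: [178.9, -0.5, 82.8]
force: [0.9, 0.0, 0.8]
grip_width: 0.0005
```

Request:
carry_out(plan=[{"grip": 1, "dp": [-0.009, -0.002, 0.005], "rotation": [1, 0, 0]}, {"grip": 1, "dp": [-0.008, -0.001, 0.01], "rotation": [0, 0, 0]}, {"grip": 1, "dp": [0, 0, 0.005], "rotation": [0, 0, 0]}, {"grip": 1, "dp": [0, 0, 0], "rotation": [0, 0, 0]}, {"grip": 1, "dp": [0, 0, 0], "rotation": [0, 0, 0]}])

```text
time_s: 8.37
tool_pos: [0.4578, 0.3706, 0.0874]
tool_rot: [179.8, -0.7, 82.5]
force: [0.3, 0.4, 0.8]
grip_width: 0.0007
```

```bash
python3 - <<'E'
from h import *
o=env.get_obs();print(o['tool_pos'],o['tool_rot'],o['force'])
a=cv2.resize(env.read_camera("scene")[180:290,370:510,::-1],None,fx=4,fy=4,interpolation=2)
cv2.imwrite("pics/c4.png",a);print(((proj("scene",o['tool_pos'])-[370,180])*4).round(), ((proj("scene",[.4555,.3735,.055])-[370,180])*4).round())
E
```

```text
[0.45782079 0.37063825 0.08743967] [179.78803476  -0.6720475   82.50606907] [0.30369254 0.3789794  0.78481408]
[324. 189.] [319. 230.]
```

View pics/c4.png

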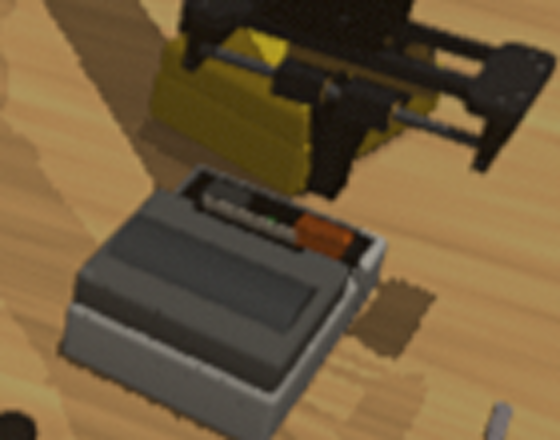

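The tips project to (324,189), matching the picture, and the orange key is at (323,235). It was uncovered by the arm and its printer has not moved.

Request:
carry_out(plan=[{"grip": 1, "dp": [0.003, -0.002, 0.008], "rotation": [0, 0, 0]}, {"grip": 1, "dp": [0, 0, 0.008], "rotation": [0, 0, 0]}, {"grip": 1, "dp": [0, 0, 0.004], "rotation": [0, 0, 0]}, {"grip": 1, "dp": [0, 0, 0], "rotation": [0, 0, 0]}, {"grip": 1, "dp": [0, 0, 0], "rotation": [0, 0, 0]}])

```text
time_s: 8.83
tool_pos: [0.4569, 0.3757, 0.0668]
tool_rot: [179.7, -0.8, 82.5]
force: [0.3, 0.2, 0.2]
grip_width: 0.0004
```

Request:
carry_out(plan=[{"grip": 1, "dp": [-0.002, -0.001, 0.004], "rotation": [0, 0, 0]}, {"grip": 1, "dp": [0, 0, 0.004], "rotation": [0, 0, 0]}, {"grip": 1, "dp": [0, 0, 0.003], "rotation": [0, 0, 0]}, {"grip": 1, "dp": [0, 0, 0.002], "rotation": [0, 0, 0]}, {"grip": 1, "dp": [0, 0, 0.001], "rotation": [0, 0, 0]}])

```text
time_s: 9.25
tool_pos: [0.4558, 0.3746, 0.0525]
tool_rot: [179.7, -0.9, 82.6]
force: [-2.1, -1.0, 5.8]
grip_width: 0.0006
```

Request:
carry_out(plan=[{"grip": 1, "dp": [0, 0, 0.002], "rotation": [0, 0, 0]}, {"grip": 1, "dp": [0, 0, 0.001], "rotation": [0, 0, 0]}])

```text
time_s: 9.42
tool_pos: [0.4559, 0.3746, 0.0512]
tool_rot: [179.7, -0.8, 82.6]
force: [-2.4, -3.0, 8.7]
grip_width: 0.0004
```

At 8.7 N the key is about 4 mm down. I lift off.

Request:
carry_out(plan=[{"grip": 1, "dp": [0, 0, 0], "rotation": [0, 0, 0]}, {"grip": 1, "dp": [0, 0, -0.01], "rotation": [0, 0, 0]}, {"grip": 1, "dp": [0, 0, -0.025], "rotation": [0, 0, 0]}, {"grip": 1, "dp": [0, 0, -0.03], "rotation": [0, 0, 0]}, {"grip": 1, "dp": [0, 0, -0.03], "rotation": [0, 0, 0]}, {"grip": 1, "dp": [0, 0, -0.02], "rotation": [0, 0, 0]}, {"grip": 1, "dp": [0, 0, 0], "rotation": [0, 0, 0]}, {"grip": 1, "dp": [0, 0, 0], "rotation": [0, 0, 0]}])

```text
time_s: 10.08
tool_pos: [0.4548, 0.3722, 0.1739]
tool_rot: [179.7, -0.8, 82.5]
force: [0.0, -0.1, -0.8]
grip_width: 0.0005
```

```bash
python3 - <<'E'
from h import *
o=env.get_obs();print(o['time_s'],o['tool_pos'],o['force'])
i=env.read_camera("scene")[:,:,::-1];cv2.imwrite("pics/s5.png",i)
a=cv2.imread("pics/scene0.png")
cv2.imwrite("pics/cmp.png",np.vstack([a[150:330,130:520],i[150:330,130:520]]))
E
```

```text
10.0833 [0.45484111 0.37224513 0.17393612] [ 0.02471761 -0.13496435 -0.76929923]
```

View pics/cmp.png

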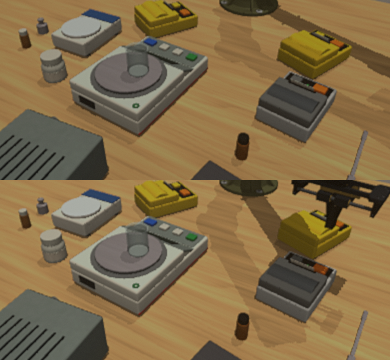

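The before and after pictures match: the printer, beaker and loose things stand where they were, and the keys are up. The gripper is clear of everything.

```bash
python3 -c "
from cell import env
print(env.sign_off())"
```

```text
the job is handed in; nothing more can be done
None
```

I tapped the green, then the blue, then the orange key, each once with the shut fingertips, lifting clear before the next. The job was handed in at about 10 s; sign-off gives no verdict.

- **Presses:** the measured vertical force was 8.3 N on green, 8.9 N on blue and 8.7 N on orange. The tool height put each key about 4 mm down, which agrees with the spring figures and is well under the 25 N limit.
- **Last checks:** the final picture, compared by eye with the first, shows the keys up and the beaker, printer and loose things in view where they were. The scoop and the far edges of the bench were outside most of that crop. The gripper is clear of everything at 0.174 m, and the force reading is about zero.
- **Disagreements:** the two cameras differed by up to about 4 mm on the key positions, within the size of the keys. The tool overshot the printer position by 17 mm while still above it, which I corrected before going down.

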